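# Seat a steel bush in a V-block fixture and hold it down

### The job

Set up the drilling fixture: put the steel V-block down into the rectangular pocket of the fixture plate, V upward and fully home, and let go of it; then lay the steel bush lengthways in the V, its middle over the middle of the block. Finish while holding the bush: keep it pressed steadily down with the gripper, with roughly 15 newtons, so that it bears on both faces of the V, and do not let go or back off. Do not press hard enough to mark it, and leave the bolt, the nut and the jar where they stand.

Things in the scene. Friction and masses are not known exactly. Their poses are not given: they have to be found in the camera images.
- plate: Fixed aluminium fixture plate lying flat on the bench, 150 mm along its x, 170 mm along its y, 22 mm thick; its top is 22 mm above the bench. It has two pockets, each 9 mm deep: a rectangular one centred at y = -35 mm and a round one, 44 mm across, centred at y = +45 mm (not used). Origin: centre of its underside; z up.
- pocket (a point): Centre of the floor of the plate's rectangular pocket, 13 mm above the bench. The pocket is 64 mm along x and 50 mm along y, 9 mm deep, so the V-block goes in with 2 mm to spare on every side, either way round. Axes as the plate's.
- vblock_center (a point): The loose steel V-block, 0.36 to 0.54 kg, 60 mm long (x), 46 wide (y), 27.5 high, upright at the start. Point: its centre, 13.75 mm above its underside. A 90 degree V runs along x in its top, 31 mm wide at the top, bottom of the V 12 mm above the underside; flat shoulders 7.5 mm wide beside it. Gripped across the 46 mm with fingertips 11 mm or more above its underside, the fingers clear the plate.
- vblock_base (a point): Centre of the V-block's underside; axes as the block's. Fully home in the pocket it coincides with the pocket point to within 2 mm sideways.
- bush_center (a point): The bush, a loose plain steel tube with a dark 26 mm bore, 36 mm outer diameter, 100 mm long, 0.30 to 0.46 kg, lying on the bench at the start. Point: its centre; its x runs along its length. Seated in the V its centre is 37.5 mm above the block's underside and 10 mm above its shoulders: fingers astride its middle must not reach more than about 8 mm below its centre line.
- bolt_center (a point): Bystander: a big hexagon bolt standing on its head, 85 mm high, head 36 mm across flats, shank 24 mm thick. Point half-way up.
- nut_center (a point): Bystander: a hexagon nut lying flat, 36 mm across flats, 19 mm high. Point at its centre.
- jar_center (a point): Bystander: a round jar with a grey cap, 64 mm across, 75 mm high. Point half-way up.
Things that resemble listed ones, but are neither listed nor needed, are in the scene too. Leave any brown, orange or pink look-alike of the part that bears vblock_center alone.

How it is judged:
By the outcome, as a careful person would: the job done as asked, in the order asked, and still so for the second after the job is handed in, while the arm keeps its last pose, push and grip.
It also fails if it takes over 58 s, if anything falls off the work surface, if the arm or the gripper's body presses on something with over 40 N, if the wrist force passes 120 N, or if a joint passes its speed limit or range.

### The arm

A 6-joint arm with a two-finger parallel gripper is mounted at the origin on the work surface. World frame = base frame: x ahead of the robot, y to its left, z up, the work surface at z = 0. Lengths are in m, angles in rad, forces in N, time in s.
With the tool pointing down it reaches from about 0.375 to 0.9 m from the base axis. Payload 3.1 kg.
Tool frame: the origin (TCP) lies on the centre line of the jaws, within the pads' length; the fingertips stand 8 mm ahead of it and the grasp point (between the pads) lies 11 mm behind it; z points along the fingers, y is the line along which they close (so a half turn about z gives the same grasp; the last joint's range is limited). The gripper opens to 85 mm and grips with 20 to 120 N. Pads are 22 mm wide; open, the fingers measure 114 mm over their backs; the gripper's body (76 mm by 85 mm) begins 54 mm behind the grasp point. The pads swing forward as they close: fully open they stand 13 mm farther back than shut.
Start: joints at [-0.178, 0.527, 1.433, -0, 1.181, -0.178], TCP at [0.625, 0, 0.239] pointing down, gripper open.
Joint ranges: [-3.08, 3.08], [-0.75, 2.2], [0.22, 2.44], [-1.43, 4.57], [0, 2.65], [-2.85, 2.85]. Speed limits (rad/s): [2.79, 2.79, 3.14, 3.14, 3.14, 3.14].

### API

Orientations are given as a unit quaternion [x, y, z, w].
In Python, from station import * gives the robot as it stands.
- The arm moves only by the tool play_rows, never from a script. Its argument "rows" is a list of rows, each a list of 3 entries, a list of its own where there are three numbers: the turn, a rotation vector about the tool's x, y, z in degrees, then the shift along the tool's x, y, z in mm, then the closure, from 0 (fully open) to 1 (shut). In form: [[[ax, ay, az], [dx, dy, dz], jaw], ...]. A call has 1 to 12 rows; each row shifts and turns the commanded pose from where the row before left it, along the tool's axes as they then stand; what a row does not reach is not made up. A row lasts 1/12 s, in which the tool goes at most 41.7 mm and 7.16 degrees, less where a joint would pass 70% of its speed; a pose out of reach is approached as far as the arm can. A call with a gripper value outside its range is refused whole. The fingers move at their own pace and stop on an object; "grip_force" is the grip in N (left out, the last holds). Time passes only in rows, so rows that do not move let the fingers close. It gives the time, the measured TCP pose, the force, the opening and the grip force at its end, in the units of the state.
- sense(): the state, without advancing time (a new reading comes with each control period).
- snapshot(name): name is "scene" or "side" or "wrist"; returns (picture, depth): 384x512x3 uint8, red, green, blue; 384x512 float32, m along the optical axis (not along the pixel's ray), 0 where there is no reading.
- get_calibration(name): a dict with "vfov" (degrees; the focal length in pixels is half the picture's height over the tangent of half this angle, whatever the lens; pixels are square), "cx", "cy" (the principal point, pixels), "xyz" and "attitude" of the camera in the world. Camera axes: x right, y down, z forward; pixel columns grow to the right and rows downward; lengths in m; the calibration is good to about 2 mm. A picture is of the moment at which its call begins: read the wrist's pose just before it. get_calibration takes no time and is no camera call; for the wrist camera it gives the pose at the moment of the call.
- sign_off(): hands the job in; it is judged then, once.
The state is a dict: "t": time; "q": joint angles; "qd": joint speeds; "tau": joint torques, N m; "tcp_pos": TCP position; "tool_rot": TCP orientation; "force": force on the tool from outside, world axes, zero at the start; "ft_torque": the same for the moment, N m; "finger_gap": opening from 0.0 (shut) to 1.0 (fully open); "gripper_force": force on a finger pad.
Only numpy, scipy, OpenCV 4.12 (cv2) and the standard library are available. Lean on these libraries where they do the work, as an engineer would, in place of code of your own. Each camera call takes 0.05 s, during which the arm holds its last target. There are 200 camera calls.

## Working session

There is one attempt and no reset: what is moved stays moved. The work goes in short steps, Python scripts to look and compute and a tool call to move; the robot and the scene stay as the last step left them, time stands still between calls to the robot, and variables do not carry over. Pictures are saved under pics/ and viewed, at most 10 in all, crops included, and the job is handed in when it is done.

Besides the shell and the picture viewer there is one more tool, called after "Request:" as name(argument=value, ...) on one line, values as JSON. play_rows: Moves the arm, as the interface text tells. Its arguments: {"type":"object","properties":{"rows":{"type":"array","items":{"type":"array"}},"grip_force":{"type":"number"}},"required":["rows"]}

```bash
mkdir -p pics; cat > h.py <<'E'
from station import *
import numpy as np, cv2
from scipy.spatial.transform import Rotation as R
def snap(n,f=None):
    c=get_calibration(n); p,d=snapshot(n)
    if f: cv2.imwrite('pics/'+f,p[:,:,::-1])
    return c,p,d
def K(c,h=384): return h/2/np.tan(np.radians(c['vfov'])/2)
def rot(c):
    a=np.array(c['attitude'],float)
    return a if a.shape==(3,3) else R.from_quat(a).as_matrix()
def onplane(c,u,v,z):
    f=K(c); r=rot(c)@np.array([(u-c['cx'])/f,(v-c['cy'])/f,1]); o=np.array(c['xyz'])
    return o+r*(z-o[2])/r[2]
def cloud(c,d):
    f=K(c); v,u=np.mgrid[:d.shape[0],:d.shape[1]]
    P=np.stack([(u-c['cx'])/f*d,(v-c['cy'])/f*d,d],-1)
    return P@rot(c).T+np.array(c['xyz'])
E
python3 - <<'E'
from h import *
s=sense();print(s)
ims=[]
for n in('scene','side','wrist'):
    c,p,d=snap(n,n+'0.png');print(n,c);ims.append(p)
    np.savez('pics/'+n+'0.npz',p=p,d=d)
cv2.imwrite('pics/scene0big.png',cv2.resize(ims[0],(800,600))[:,:,::-1])
E
```

```text
{'t': 0.0, 'q': array([-1.78485300e-01,  5.28476691e-01,  1.43393088e+00, -3.05694797e-07,
        1.18137476e+00, -1.78507994e-01]), 'qd': array([-0.00062705,  0.00050294,  0.00014619, -0.00068259,  0.00133961,
       -0.00020879]), 'tau': array([ 2.50220628e-04, -4.42344439e+01, -1.78024775e+01, -2.06930472e-04,
        8.36740597e-03,  2.24214921e-05]), 'tcp_pos': array([6.24292443e-01, 1.66214960e-04, 2.38318037e-01]), 'tool_rot': array([ 7.07098293e-01,  7.07114422e-01, -6.24530446e-04, -8.99241405e-04]), 'force': array([0.41285832, 0.16944048, 0.06146129]), 'ft_torque': array([ 0.02105856, -0.03182878, -0.04401098]), 'gripper_force': 0.0, 'finger_gap': 0.9998343303086704}
scene {'vfov': 56.44471871255715, 'cx': 255.23045663353946, 'cy': 194.75571320607997, 'xyz': array([ 0.96429841, -0.43651238,  0.79619251]), 'attitude': array([ 0.87919385,  0.36449535, -0.12022948, -0.28232284])}
side {'vfov': 56.51880234638962, 'cx': 255.18561674701309, 'cy': 194.21476887501854, 'xyz': array([ 0.12325444, -0.48448544,  0.71777466]), 'attitude': array([ 0.85809714, -0.35936033,  0.14980717, -0.33479437])}
wrist {'vfov': 60.47285913323118, 'cx': 260.5591262622133, 'cy': 190.59199523150787, 'xyz': array([0.62456723, 0.07422854, 0.37202669]), 'attitude': array([ 9.89378066e-01,  3.49012870e-04, -1.60341512e-03,  1.45355938e-01])}
```

View pics/scene0big.png

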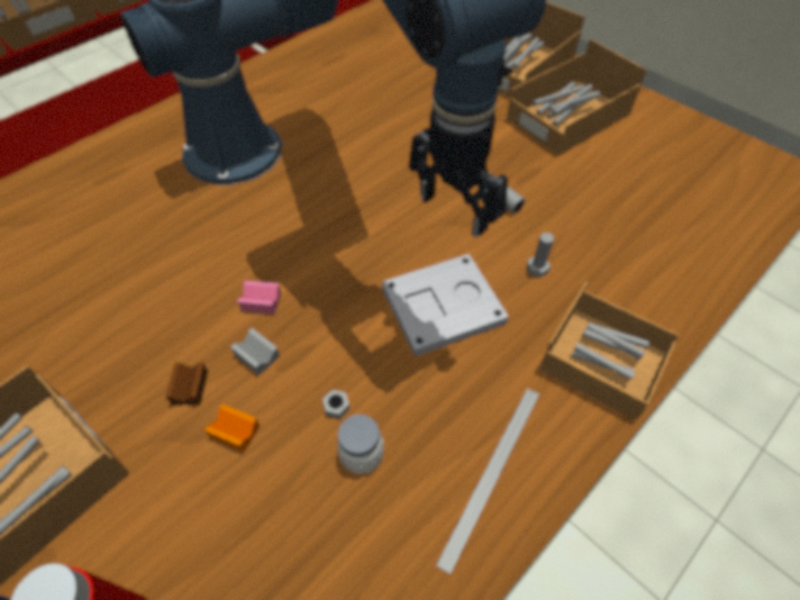

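View pics/side0.png

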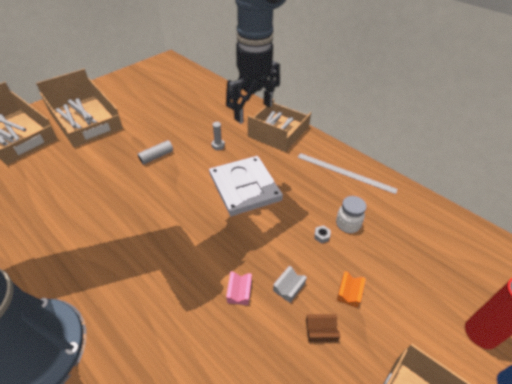

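The scene shows four V-blocks: grey at (255,350), pink (260,296), brown (187,383) and orange (232,427). The steel one is the grey one, because the others are coloured look-alikes. In the side view the grey block is at (290,283), the bush at (155,152) and the plate at (245,185), with its rectangular pocket toward (250,192). I'll measure all three and make one crop.

```bash
python3 - <<'E'
from h import *
def ld(n): a=np.load(f'pics/{n}0.npz'); return get_calibration(n),a['p'],a['d']
for n,boxes in (('side',{'vb':(265,260,312,305),'bush':(132,135,180,168),'plate':(200,150,288,218)}),('scene',{'vb':(143,205,182,242),'plate':(240,160,330,228)})):
    c,p,d=ld(n); P=cloud(c,d); hsv=cv2.cvtColor(p,cv2.COLOR_RGB2HSV)
    for k,(x0,y0,x1,y1) in boxes.items():
        S=hsv[y0:y1,x0:x1]; m=(S[...,1]<70)
        Q=P[y0:y1,x0:x1][m]; Q=Q[np.isfinite(Q).all(1)&(Q[:,2]<.1)]
        zt={'vb':(.022,.032),'bush':(.005,.045),'plate':(.017,.027)}[k]
        print(n,k,len(Q),'zpct',np.percentile(Q[:,2],[2,20,50,80,98]).round(4))
        T=Q[(Q[:,2]>zt[0])&(Q[:,2]<zt[1])][:,:2].astype(np.float32)
        print('   rect',cv2.minAreaRect(T*1000),'mean',T.mean(0), 'pct', np.percentile(T,[1,99],axis=0).round(3).tolist())
c,p,d=ld('side')
a=cv2.resize(p[240:345,210:375],None,fx=4,fy=4,interpolation=cv2.INTER_CUBIC)
b=cv2.resize(p[125:180,110:200],None,fx=4,fy=4,interpolation=cv2.INTER_CUBIC)
cv2.imwrite('pics/vbcrop.png',a[:,:,::-1])
E
```

```text
side vb 667 zpct [-0.0007  0.0135  0.0205  0.0261  0.0284]
   rect ((462.9395446777344, -275.0598449707031), (61.35280227661133, 46.15265655517578), 6.280254364013672) mean [ 0.4620997 -0.2748562] pct [[0.432, -0.3], [0.492, -0.251]]
side bush 405 zpct [-0.0009  0.019   0.029   0.0338  0.0361]
   rect ((509.9010314941406, 289.4400939941406), (32.577911376953125, 99.05196380615234), 82.63104248046875) mean [0.50716245 0.28429008] pct [[0.461, 0.271], [0.558, 0.306]]
side plate 2773 zpct [0.0009 0.0133 0.0205 0.0219 0.0237]
   rect ((611.7048950195312, 15.086349487304688), (175.51759338378906, 151.34854125976562), 67.48645782470703) mean [0.6079242  0.01176378] pct [[0.518, -0.084], [0.7, 0.108]]
scene vb 467 zpct [0.0066 0.0151 0.0218 0.0273 0.0296]
   rect ((463.6438293457031, -273.7333068847656), (61.5922966003418, 46.16252899169922), 6.0005879402160645) mean [ 0.46445882 -0.27369544] pct [[0.433, -0.298], [0.495, -0.249]]
scene plate 3177 zpct [0.005  0.015  0.0217 0.0232 0.025 ]
   rect ((611.4799194335938, 16.854583740234375), (171.22268676757812, 152.21531677246094), 67.43529510498047) mean [0.61570495 0.01480916] pct [[0.522, -0.081], [0.703, 0.11]]
```

View pics/vbcrop.png

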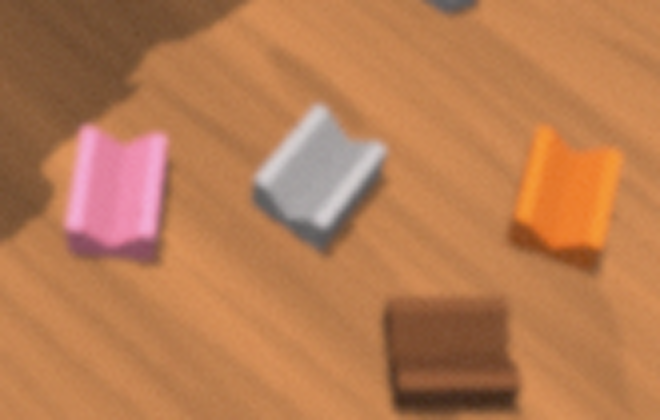

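View pics/wrist0.png

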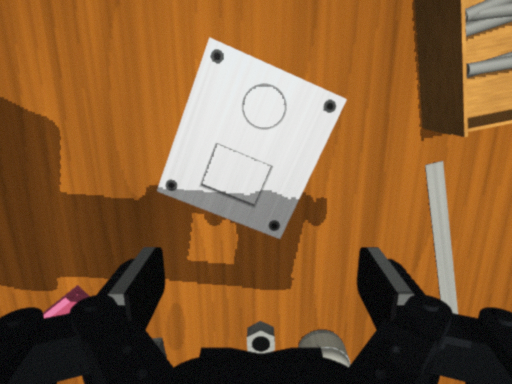

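The crop confirms it: the grey V-block is at (320,175) in the crop, with pink (118,190), orange (568,195) and brown (452,350) around it. Its V runs along the long side. The wrist view shows the plate with its rectangular pocket at (237,174) and its round one at (264,106), so plate +y points up-right. I'll go above the block.

Request:
play_rows(rows=[[[0,0,0],[-22.9,-13.4,9.5],0],[[0,0,0],[-22.9,-13.4,9.5],0],[[0,0,0],[-22.9,-13.4,9.5],0],[[0,0,0],[-22.9,-13.4,9.5],0],[[0,0,0],[-22.9,-13.4,9.5],0],[[0,0,0],[-22.9,-13.4,9.5],0],[[0,0,0],[-22.9,-13.4,9.5],0],[[0,0,0],[-22.9,-13.4,9.5],0],[[0,0,0],[-22.9,-13.4,9.5],0],[[0,0,0],[-22.9,-13.4,9.5],0],[[0,0,0],[-22.9,-13.4,9.5],0],[[0,0,0],[-22.9,-13.4,9.5],0]])

```text
t: 1.15
tcp_pos: [0.4634, -0.2757, 0.1247]
tool_rot: [0.707, 0.707, -0.0, -0.0]
force: [0.4, -0.7, 0.6]
finger_gap: 0.999
gripper_force: 0.0
```

Request:
play_rows(rows=[[[0,0,7],[0,0,0],0.2],[[0,0,7],[0,0,0],0.2],[[0,0,7],[0,0,0],0.2],[[0,0,7],[0,0,0],0.2],[[0,0,7],[0,0,0],0.2],[[0,0,7],[0,0,0],0.2],[[0,0,7],[0,0,0],0.2],[[0,0,7],[0,0,0],0.2],[[0,0,7],[0,0,0],0.2],[[0,0,7],[0,0,0],0.2],[[0,0,7],[0,0,0],0.2],[[0,0,7],[0,0,0],0.2]])

```text
t: 2.15
tcp_pos: [0.4641, -0.2747, 0.1251]
tool_rot: [0.999, 0.049, -0.0, -0.0]
force: [0.4, 0.2, -0.5]
finger_gap: 0.795
gripper_force: 0.0
```

```bash
python3 - <<'E'
from h import *
s=sense();Rt=R.from_quat(s['tool_rot']).as_matrix()
print(s['t'],s['tcp_pos'],'q',s['q'].round(2),'y-dir',np.degrees(np.arctan2(Rt[1,1],Rt[0,1])),s['finger_gap'])
# plate+pocket from first wrist picture and side/scene
c,p,d=snap('wrist','w1.png')
P=cloud(c,d);S=cv2.cvtColor(p,cv2.COLOR_RGB2HSV)[...,1]
m=(S<70)&(np.abs(P[...,0]-.463)<.06)&(np.abs(P[...,1]+.2745)<.06)
Q=P[m];print(len(Q));T=Q[(Q[:,2]>.023)&(Q[:,2]<.033)][:,:2].astype(np.float32)*1000
print(cv2.minAreaRect(T))
a=np.load('pics/wrist0.npz');p,d=a['p'],a['d']
c={'vfov':c['vfov'],'cx':c['cx'],'cy':c['cy'],'xyz':np.array([0.62456723,0.07422854,0.37202669]),'attitude':[9.89378066e-01,3.49012870e-04,-1.60341512e-03,1.45355938e-01]}
P=cloud(c,d)
S=cv2.cvtColor(p,cv2.COLOR_RGB2HSV)[...,1]
m=((S<60)&(P[...,2]>.005)&(P[...,2]<.03)).astype(np.uint8);m[250:]=0
n,l,st,ce=cv2.connectedComponentsWithStats(m);i=1+np.argmax(st[1:,4])
Q=P[l==i];print('plate z',np.percentile(Q[:,2],[5,50,95]));
con=max(cv2.findContours((l==i).astype(np.uint8),0,1)[0],key=cv2.contourArea)
W=np.array([onplane(c,u,v,.022)[:2] for (u,v) in con[:,0]],np.float32)*1000
print('plate',cv2.minAreaRect(W))
pk=[onplane(c,u,v,.022)[:2] for u,v in((217,143),(272,164),(256,205),(202,184))]
print('pocket',np.array(pk).round(4),np.mean(pk,0))
pz=Q[(Q[:,2]<.0175)&(Q[:,2]>.009)][:,:2].astype(np.float32)*1000
pz=pz[np.hypot(*(pz-[598,-16]).T)<45];print('floor',len(pz),cv2.minAreaRect(pz))
E
```

```text
2.15 [ 0.46410315 -0.27469783  0.12512894] q [-0.74  0.58  1.75  0.    0.81  0.73] y-dir -84.34895181361 0.7951549466127468
33192
((461.1392822265625, -272.421630859375), (60.66669845581055, 46.190921783447266), 6.080770015716553)
plate z [0.01154578 0.02075475 0.0221648 ]
plate ((609.3272705078125, 18.135955810546875), (169.50088500976562, 149.50799560546875), 67.20121002197266)
pocket [[ 0.5771  0.0219]
 [ 0.6358 -0.0008]
 [ 0.6183 -0.0478]
 [ 0.5588 -0.0234]] [ 0.59751694 -0.01251756]
floor 2497 ((595.3614501953125, -15.200191497802734), (49.216590881347656, 64.27123260498047), 67.09488677978516)
```

View pics/w1.png

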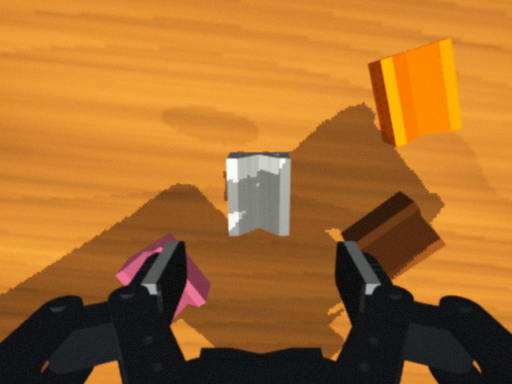

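The wrist view shows the grey block at (258,195), centred between the fingers. Pink (165,275) and brown (395,235) are near the fingers, so I'll check their clearance.

```bash
python3 - <<'E'
from h import *
a=np.load('pics/side0.npz');c=get_calibration('side');P=cloud(c,a['d'])
th=np.radians(6.1);B=np.array([[np.cos(th),np.sin(th)],[-np.sin(th),np.cos(th)]])
for k,(x0,y0,x1,y1) in {'pink':(222,265,257,308),'brown':(302,308,345,345)}.items():
    Q=P[y0:y1,x0:x1].reshape(-1,3);Q=Q[Q[:,2]>.006];L=(Q[:,:2]-[.462,-.2735])@B.T*1000
    for lo,hi in((-200,200),(-15,15),(-45,45)):
        s=L[(L[:,0]>lo)&(L[:,0]<hi)]
        print(k,lo,hi,len(s),s.min(0).round() if len(s) else '',s.max(0).round() if len(s) else '')
E
```

```text
pink -200 200 632 [-113.   43.] [-39. 112.]
pink -15 15 0  
pink -45 45 17 [-45.  70.] [-39.  87.]
brown -200 200 842 [ -75. -146.] [ -3. -71.]
brown -15 15 57 [ -15. -128.] [  -3. -102.]
brown -45 45 504 [ -45. -146.] [ -3. -71.]
```

Request:
play_rows(rows=[[[0,0,0],[-2,-1.4,15],0.2],[[0,0,0],[0,0,20],0.2],[[0,0,0],[0,0,20],0.2],[[0,0,0],[0,0,15],0.2],[[0,0,0],[0,0,15],0.2],[[0,0,0],[0,0,10],0.2],[[0,0,0],[0,0,10],0.2],[[0,0,0],[0,0,0],0.2],[[0,0,0],[0,0,0],0.2]], grip_force=50)

```text
t: 2.95
tcp_pos: [0.4619, -0.2735, 0.02]
tool_rot: [0.999, 0.053, -0.0, -0.0]
force: [0.5, -0.1, -0.7]
finger_gap: 0.803
gripper_force: 0.0
```

Request:
play_rows(rows=[[[0,0,0],[0,0,0],1],[[0,0,0],[0,0,0],1],[[0,0,0],[0,0,0],1],[[0,0,0],[0,0,0],1],[[0,0,0],[0,0,0],1],[[0,0,0],[0,0,0],1],[[0,0,0],[0,0,0],1],[[0,0,0],[0,0,0],1]])

```text
t: 3.62
tcp_pos: [0.4626, -0.2741, 0.0214]
tool_rot: [0.999, 0.052, 0.001, 0.001]
force: [0.5, 1.2, 5.8]
finger_gap: 0.525
gripper_force: 53.6
```

Request:
play_rows(rows=[[[0,0,0],[0,0,-8],1],[[0,0,0],[0,0,-15],1],[[0,0,0],[0,0,-20],1],[[0,0,0],[0,0,-20],1],[[0,0,0],[0,0,-20],1],[[0,0,0],[0,0,-17],1],[[0,0,0],[0,0,0],1]])

```text
t: 4.2
tcp_pos: [0.4633, -0.2746, 0.1232]
tool_rot: [0.999, 0.052, 0.002, 0.002]
force: [0.2, -0.1, -3.6]
finger_gap: 0.519
gripper_force: 52.7
```

Request:
play_rows(rows=[[[0,0,0],[8,-12,0],1],[[0,0,0],[15,-24,0],1],[[0,0,0],[17,-25,0],1],[[0,0,0],[17,-25,0],1],[[0,0,0],[17,-25,0],1],[[0,0,0],[17,-25,0],1],[[0,0,0],[17,-25,0],1],[[0,0,0],[17,-25,0],1],[[0,0,0],[17,-25,0],1],[[0,0,0],[12,-20,0],1],[[0,0,0],[7,-11.5,0],1],[[0,0,0],[0,0,0],1]])

```text
t: 5.2
tcp_pos: [0.5968, -0.0128, 0.119]
tool_rot: [0.999, 0.054, -0.001, -0.001]
force: [0.4, 0.4, -4.2]
finger_gap: 0.523
gripper_force: 52.6
```

Request:
play_rows(rows=[[[0,0,3.7],[0,0,0],1],[[0,0,5],[0,0,0],1],[[0,0,6],[0,0,0],1],[[0,0,6],[0,0,0],1],[[0,0,5],[0,0,0],1],[[0,0,3],[0,0,0],1],[[0,0,0],[0,0,0],1],[[0,0,0],[0,0,0],1]])

```text
t: 5.87
tcp_pos: [0.5959, -0.0166, 0.1196]
tool_rot: [0.98, -0.197, -0.001, 0.0]
force: [-0.4, -0.3, -4.2]
finger_gap: 0.523
gripper_force: 52.6
```

```bash
cat > chk.py <<'E'
from h import *
import sys
tag=sys.argv[1]
s=sense();Rt=R.from_quat(s['tool_rot']).as_matrix();t=s['tcp_pos']
print('tcp',t.round(4),'ydir',np.degrees(np.arctan2(Rt[1,1],Rt[0,1])),'tilt',Rt[2].round(4))
def rep(n,Q):
    T=Q[:,:2].astype(np.float32)*1000;r=cv2.minAreaRect(T);print(n,len(T),np.round(r[0],1),np.round(r[1],1),round(r[2],2))
for n in('scene','side','wrist'):
    c,p,d=snap(n,f'{n}_{tag}.png');P=cloud(c,d);H=cv2.cvtColor(p,cv2.COLOR_RGB2HSV)
    np.savez(f'pics/{n}_{tag}.npz',p=p,P=P)
    m=(H[...,1]<70)&(d>0)
    near=m&(np.linalg.norm(P[...,:2]-t[:2],axis=-1)<.05)&(H[...,2]>95)
    z0=t[2]-.020  # block underside guess
    Q=P[near&(P[...,2]>z0+.008)&(P[...,2]<z0+.031)]
    if len(Q)>30: rep(n+' block',Q); print('  ztop',np.percentile(Q[:,2],[2,50,98]).round(4))
    m2=m&(np.linalg.norm(P[...,:2]-[.61,.016],axis=-1)<.13)&(P[...,2]>.018)&(P[...,2]<.026)
    Q=P[m2]
    if len(Q)>30: rep(n+' plate',Q)
E
python3 chk.py a; python3 -c "
import cv2,numpy as np
a=cv2.imread('pics/scene_a.png')[130:260,200:370];b=cv2.imread('pics/side_a.png')[120:250,170:340];w=cv2.imread('pics/wrist_a.png')
cv2.imwrite('pics/m1.png',np.hstack([np.vstack([cv2.resize(a,None,fx=1.8,fy=1.8),cv2.resize(b,None,fx=1.8,fy=1.8)]),cv2.resize(w,(480,468))[:, :]]))"
```

```text
tcp [ 0.5959 -0.0166  0.1196] ydir -112.67550321361578 tilt [-1.7e-03  8.0e-04 -1.0e+00]
scene block 180 [603.3 -12.9] [59.  65.9] 24.24
  ztop [0.1107 0.1238 0.1283]
scene plate 2067 [612.   16.8] [171.8 153.5] 67.13
side block 236 [596.1 -19. ] [52.9 61. ] 68.53
  ztop [0.1084 0.1205 0.127 ]
side plate 1628 [611.5  14.9] [173.2 150.9] 66.88
wrist block 6250 [596.7 -11.2] [63.4 61.2] 66.95
  ztop [0.1104 0.1246 0.126 ]
wrist plate 27625 [609.8  18. ] [170.8 149.7] 67.25
```

View pics/m1.png

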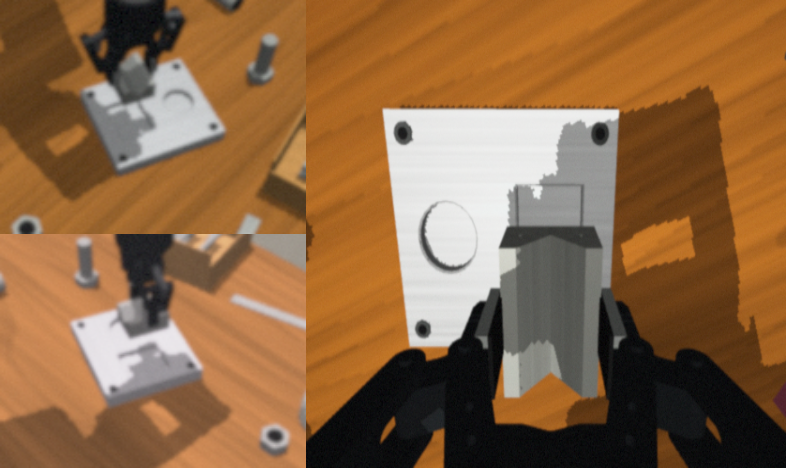

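The block hangs upright between the fingers, at wrist (550,310), over the rectangular pocket at (550,205). Next I'll measure its pitch and its offset in the tool frame.

```bash
cat > tf.py <<'E'
from h import *
import sys
a=np.load(f'pics/wrist_{sys.argv[1]}.npz');P=a['P'];p=a['p'];H=cv2.cvtColor(p,cv2.COLOR_RGB2HSV)
s=sense();Rt=R.from_quat(s['tool_rot']).as_matrix();t=s['tcp_pos']
L=(P-t)@Rt*1000
near=(H[...,2]>60)&(H[...,1]<90)&(np.abs(L[...,0])<45)
up=near&(L[...,2]<15)&(L[...,2]>-20)
sh=up&(np.abs(L[...,1])>16.5)&(np.abs(L[...,1])<22.3)
Q=L[sh];Q=Q[np.abs(Q[:,2]-np.median(Q[:,2]))<4]
k=np.polyfit(Q[:,0],Q[:,2],1);print('shoulder z(tool)',k, 'pitch deg',np.degrees(np.arctan(k[0])))
print('roll: z L/R',[np.median(Q[(Q[:,1]*g>0),2]).round(2) for g in(1,-1)])
r=Q[:,2]-np.polyval(k,Q[:,0]);q=Q[np.abs(r)<1];print('x ext',np.percentile(q[:,0],[0.2,99.8]).round(1))
q=L[up&(np.abs(L[...,1])<26)]
print('y ext',np.percentile(q[:,1],[0.5,99.5]).round(1))
m=(H[...,1]<70)&(P[...,2]>.010)&(P[...,2]<.0165)&(np.linalg.norm(P[...,:2]-[.597,-.0155],axis=-1)<.05)
F=L[m]
if len(F):print('pocket floor',len(F),'x',np.percentile(F[:,0],[1,99.5]).round(1),'y',np.percentile(F[:,1],[1,99]).round(1))
E
python3 tf.py a
```

```text
shoulder z(tool) [ 3.04954054e-03 -4.95885990e+00] pitch deg 0.17472526099116029
roll: z L/R [np.float64(-4.94), np.float64(-5.0)]
x ext [-31.3  28.8]
y ext [-23.6  24.8]
pocket floor 2236 x [ 4.3 29.7] y [-26.3  23.5]
```

Request:
play_rows(rows=[[[0,0,0],[0.5,0,10],1],[[0,0,0],[0.5,0,15],1],[[0,0,0],[0,0,15],1],[[0,0,0],[0,0,15],1],[[0,0,0],[0,0,10],1],[[0,0,0],[0,0,5],1],[[0,0,0],[0,0,0],1],[[0,0,0],[0,0,0],1]])

```text
t: 6.68
tcp_pos: [0.5979, -0.016, 0.0502]
tool_rot: [0.98, -0.197, -0.0, 0.0]
force: [-0.5, 0.0, -3.6]
finger_gap: 0.523
gripper_force: 52.5
```

```bash
python3 chk.py b; python3 tf.py b; python3 -c "
import cv2,numpy as np
a=cv2.imread('pics/scene_b.png')[155:235,240:330];b=cv2.imread('pics/side_b.png')[145:225,200:290];w=cv2.imread('pics/wrist_b.png')[60:300,130:390]
f=cv2.resize
cv2.imwrite('pics/m2.png',np.hstack([np.vstack([f(a,(320,284)),f(b,(320,284))]),f(w,(480,568))[:, :]]))"
```

```text
tcp [ 0.5979 -0.016   0.0502] ydir -112.68946124501966 tilt [ 0.  0. -1.]
scene block 172 [605.9  -7.5] [47.4 67.3] 39.88
  ztop [0.0411 0.0547 0.0587]
scene plate 1712 [611.4  16.6] [171.  150.8] 67.22
side block 212 [595.4 -17.9] [55.  56.8] 75.17
  ztop [0.0391 0.0502 0.0581]
side plate 1408 [611.5  14.2] [174.4 151.1] 66.91
wrist block 5542 [598.8 -11.6] [65.  61.3] 66.8
  ztop [0.0416 0.0559 0.0572]
wrist plate 48955 [609.5  18.3] [171.2 150.5] 67.32
shoulder z(tool) [ 2.62496468e-03 -4.93556112e+00] pitch deg 0.150399052038041
roll: z L/R [np.float64(-4.94), np.float64(-4.93)]
x ext [-31.4  28.9]
y ext [-23.4  22.4]
pocket floor 562 x [23.8 27.1] y [-25.4  24.3]
```

View pics/m2.png

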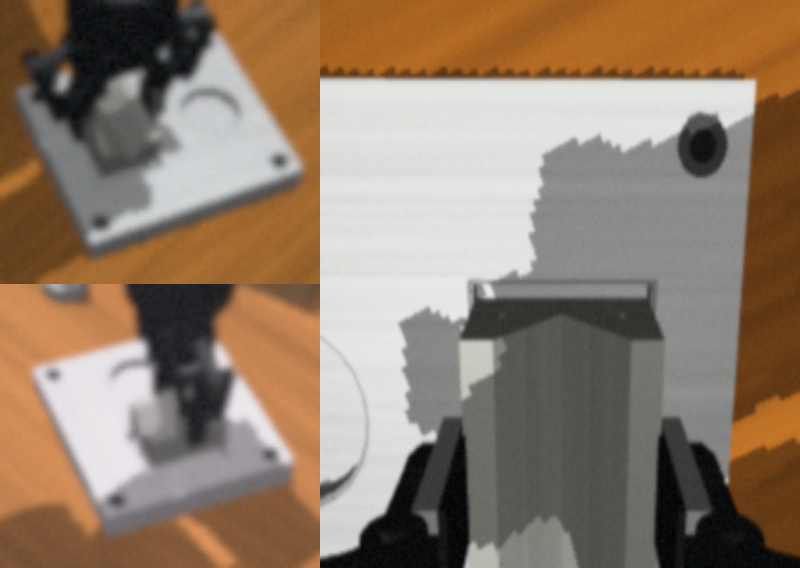

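```bash
python3 - <<'E'
from h import *
c=get_calibration('wrist');s=sense();Rt=R.from_quat(s['tool_rot']).as_matrix();t=s['tcp_pos']
px=lambda u,v:(130+(u-320)*260/480,60+v*240/568)
for n,u,v,z in(('pkL',470,280,.022),('pkR',656,280,.022),('blkL',460,340,.0551),('blkR',663,340,.0551),('blkbotL',467,298,.0277),('blkbotR',655,298,.0277),('plateR',756,80,.022),('plateR2',731,485,.022)):
    print(n,((onplane(c,*px(u,v),z)-t)@Rt*1000).round(1))
p=np.load('pics/wrist_b.npz')['p'].astype(int).sum(2)
u=int(px(560,0)[0]);print(p[170:206,u-20:u+20].mean(1).round().tolist())
E
```

```text
pkL [ 30.4 -25.8  29.2]
pkR [30.4 25.7 29.2]
blkL [ 28.1 -23.4  -3.9]
blkR [28.1 22.4 -3.9]
blkbotL [ 27.9 -25.9  23.5]
blkbotR [28.  24.7 23.5]
plateR [71.8 49.5 29.3]
plateR2 [-19.2  50.4  29.1]
[452.0, 449.0, 448.0, 452.0, 445.0, 432.0, 418.0, 398.0, 343.0, 334.0, 386.0, 414.0, 418.0, 418.0, 407.0, 345.0, 225.0, 161.0, 151.0, 154.0, 152.0, 151.0, 155.0, 167.0, 183.0, 199.0, 215.0, 230.0, 242.0, 249.0, 250.0, 249.0, 248.0, 249.0, 248.0, 251.0]
```

Request:
play_rows(rows=[[[0,0,0],[0,0.3,2],1],[[0,0,0],[0,0,2],1],[[0,0,0],[0,0,1.5],1],[[0,0,0],[0,0,1.5],1],[[0,0,0],[0,0,1],1],[[0,0,0],[0,0,1],1],[[0,0,0],[0,0,1],1],[[0,0,0],[0,0,0],1]])

```text
t: 7.5
tcp_pos: [0.5975, -0.0162, 0.0401]
tool_rot: [0.98, -0.197, -0.0, -0.0]
force: [-0.2, 0.1, -2.7]
finger_gap: 0.523
gripper_force: 52.5
```

Request:
play_rows(rows=[[[0,0,0],[0,0,1],1],[[0,0,0],[0,0,1],1],[[0,0,0],[0,0,1],1],[[0,0,0],[0,0,0.7],1],[[0,0,0],[0,0,0.7],1],[[0,0,0],[0,0,0],1],[[0,0,0],[0,0,0],1]])

```text
t: 8.08
tcp_pos: [0.5976, -0.0162, 0.0359]
tool_rot: [0.98, -0.197, -0.0, -0.0]
force: [-1.2, -0.0, -4.3]
finger_gap: 0.52
gripper_force: 52.5
```

Request:
play_rows(rows=[[[0,0,0],[0,0,0.4],1],[[0,0,0],[0,0,0.4],1],[[0,0,0],[0,0,0],1],[[0,0,0],[0,0,0],1]])

```text
t: 8.42
tcp_pos: [0.5976, -0.0162, 0.0351]
tool_rot: [0.98, -0.197, -0.0, -0.0]
force: [-0.5, -0.2, -3.5]
finger_gap: 0.523
gripper_force: 52.5
```

Request:
play_rows(rows=[[[0,0,0],[0,0,0.4],1],[[0,0,0],[0,0,0.4],1],[[0,0,0],[0,0,0.4],1],[[0,0,0],[0,0,0],1],[[0,0,0],[0,0,0],1]])

```text
t: 8.83
tcp_pos: [0.5977, -0.0162, 0.0344]
tool_rot: [0.98, -0.197, 0.0, 0.0]
force: [-1.9, -0.1, 3.0]
finger_gap: 0.519
gripper_force: 53.2
```

Request:
play_rows(rows=[[[0,0,0],[0,0,0],0.35],[[0,0,0],[0,0,0],0.25],[[0,0,0],[0,0,0],0.2],[[0,0,0],[0,0,0],0.2],[[0,0,0],[0,0,-10],0.2],[[0,0,0],[0,0,-20],0.2],[[0,0,0],[0,0,-25],0.2],[[0,0,0],[0,0,-25],0.2],[[0,0,0],[0,0,-20],0.2],[[0,0,0],[0,0,-5],0.2],[[0,0,0],[0,0,0],0.2]])

```text
t: 9.75
tcp_pos: [0.599, -0.0165, 0.1412]
tool_rot: [0.98, -0.197, 0.002, 0.0]
force: [-0.4, 0.5, -0.8]
finger_gap: 0.799
gripper_force: 0.0
```

```bash
cat > fit.py <<'E'
from h import *
c,p,d=snap('wrist','w_fit.png');P=cloud(c,d);H=cv2.cvtColor(p,cv2.COLOR_RGB2HSV)
s=sense();print(s['tcp_pos'],s['force'])
m=(H[...,1]<70)&(H[...,2]>60)
near=m&(np.linalg.norm(P[...,:2]-[.597,-.016],axis=-1)<.045)
Q=P[near&(P[...,2]>.036)&(P[...,2]<.046)]
r=cv2.minAreaRect(Q[:,:2].astype(np.float32)*1000);print('block',r)
A=np.c_[Q[:,:2]-Q[:,:2].mean(0),np.ones(len(Q))]
T=Q[Q[:,2]>.0385];A=np.c_[T[:,:2]-T[:,:2].mean(0),np.ones(len(T))];k=np.linalg.lstsq(A,T[:,2],rcond=None)[0];print('top plane',k)
m2=m&(np.linalg.norm(P[...,:2]-[.61,.016],axis=-1)<.13)&(P[...,2]>.018)&(P[...,2]<.026)
print('plate z',np.median(P[m2][:,2]),cv2.minAreaRect(P[m2][:,:2].astype(np.float32)*1000))
E
python3 fit.py
```

```text
[ 0.59784043 -0.01628752  0.13961787] [-0.79187612  0.18020555  0.19461874]
block ((596.6339721679688, -15.129531860351562), (46.20402526855469, 60.4545783996582), 67.16891479492188)
top plane [-0.00162125 -0.0007725   0.03954017]
plate z 0.021024658592662837 ((609.6656494140625, 18.248046875), (171.1252899169922, 150.0534210205078), 67.2249984741211)
```

View pics/w_fit.png

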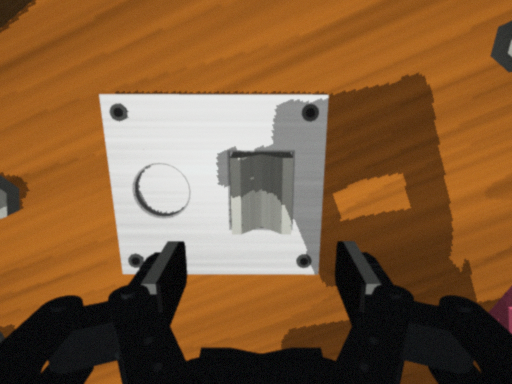

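The block sits flat in the pocket, its top 18.5 mm above the plate as expected; it shows at (262,190) in the wrist view. Next, the bush.

Request:
play_rows(rows=[[[0,0,0],[-9,-11,-2],0.1],[[0,0,0],[-17,-21.5,-2],0.1],[[0,0,0],[-18,-22,-2],0.1],[[0,0,0],[-18,-22,-2],0.1],[[0,0,0],[-18,-22,-2],0.1],[[0,0,0],[-18,-22,-2],0.1],[[0,0,0],[-18,-22,-2],0.1],[[0,0,0],[-18,-22,-2],0.1],[[0,0,0],[-18,-22,-2],0.1],[[0,0,0],[-18,-22,-2],0.1],[[0,0,0],[-18,-22,0],0.1],[[0,0,0],[-10.5,-16,0],0.1]])

```text
t: 10.8
tcp_pos: [0.5062, 0.2904, 0.1572]
tool_rot: [0.981, -0.196, -0.002, 0.001]
force: [0.5, -0.6, 1.2]
finger_gap: 0.901
gripper_force: 0.0
```

Request:
play_rows(rows=[[[0,0,-5.1],[0,0,0],0.1],[[0,0,-5.1],[0,0,0],0.1],[[0,0,-5.1],[0,0,0],0.1],[[0,0,0],[0,0,0],0.1],[[0,0,0],[0,0,0],0.1]])

```text
t: 11.22
tcp_pos: [0.5081, 0.288, 0.1575]
tool_rot: [0.998, -0.065, -0.002, 0.001]
force: [-0.4, -0.0, 0.2]
finger_gap: 0.899
gripper_force: 0.0
```

```bash
python3 - <<'E'
from h import *
s=sense();Rt=R.from_quat(s['tool_rot']).as_matrix();t=s['tcp_pos']
print(t,np.degrees(np.arctan2(Rt[1,1],Rt[0,1])),s['q'].round(2))
for n in('wrist','scene','side'):
    c,p,d=snap(n,n+'_bush.png');P=cloud(c,d);H=cv2.cvtColor(p,cv2.COLOR_RGB2HSV)
    m=(H[...,1]<70)&(np.linalg.norm(P[...,:2]-[.51,.288],axis=-1)<.07)&(P[...,2]>.012)&(P[...,2]<.045)
    Q=P[m];r=cv2.minAreaRect(Q[:,:2].astype(np.float32)*1000)
    T=Q[Q[:,2]>np.percentile(Q[:,2],98)-.004];rt=cv2.minAreaRect(T[:,:2].astype(np.float32)*1000)
    print(n,len(Q),r,'top',rt,np.percentile(Q[:,2],98))
    print('  tool',((np.array([*r[0],18])/1000-t)@Rt*1000).round(1),'top',((np.array([*rt[0],18])/1000-t)@Rt*1000).round(1))
E
```

```text
[0.50808218 0.28803261 0.15747873] -97.49896106182635 [0.32 0.58 1.61 0.   0.95 2.03]
wrist 4808 ((510.52606201171875, 296.0766906738281), (34.66896057128906, 100.1795654296875), 83.49109649658203) top ((510.35797119140625, 296.4192199707031), (23.414348602294922, 99.41838836669922), 82.94329071044922) 0.03562533272525132
  tool [  1.8  -8.5 139.5] top [  1.6  -8.8 139.5]
scene 318 ((512.1456909179688, 290.0924072265625), (28.375829696655273, 102.12603759765625), 83.5976791381836) top ((512.4820556640625, 292.1191711425781), (20.41225814819336, 98.89106750488281), 81.4864501953125) 0.037775669670952174
  tool [  4.2  -2.8 139.5] top [  4.3  -4.8 139.5]
side 372 ((510.4431457519531, 288.24951171875), (32.28994369506836, 99.68367767333984), 82.8657455444336) top ((511.1357421875, 291.717041015625), (21.9919490814209, 97.85067749023438), 83.62501525878906) 0.036180895155584605
  tool [  2.7  -0.7 139.5] top [  3.   -4.2 139.5]
```

View pics/wrist_bush.png

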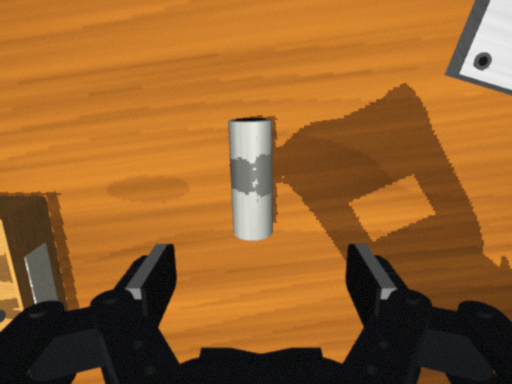

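The bush lies at (252,180) in the wrist view, with nothing near it. Descending and gripping.

Request:
play_rows(rows=[[[0,0,-0.7],[1.7,-6,10],0.1],[[0,0,0],[0,0,20],0.1],[[0,0,0],[0,0,25],0.1],[[0,0,0],[0,0,25],0.1],[[0,0,0],[0,0,25],0.1],[[0,0,0],[0,0,17],0.1],[[0,0,0],[0,0,10],0.1],[[0,0,0],[0,0,5],0.1],[[0,0,0],[0,0,0],0.1],[[0,0,0],[0,0,0],0.1]], grip_force=45)

```text
t: 12.2
tcp_pos: [0.5126, 0.2937, 0.0222]
tool_rot: [0.998, -0.059, 0.0, -0.0]
force: [0.0, -0.2, 0.6]
finger_gap: 0.903
gripper_force: 0.0
```

Request:
play_rows(rows=[[[0,0,0],[0,0,0],1],[[0,0,0],[0,0,0],1],[[0,0,0],[0,0,0],1],[[0,0,0],[0,0,0],1],[[0,0,0],[0,0,0],1],[[0,0,0],[0,0,0],1],[[0,0,0],[0,0,0],1],[[0,0,0],[0,0,0],1],[[0,0,0],[0,0,0],1],[[0,0,0],[0,0,0],1]])

```text
t: 13.03
tcp_pos: [0.5128, 0.2939, 0.0232]
tool_rot: [0.998, -0.059, 0.001, -0.001]
force: [-0.2, 0.1, 6.2]
finger_gap: 0.395
gripper_force: 44.6
```

The opening reads a little under 36 mm, so the pads may be gripping high. I'll regrip 3 mm lower so they straddle the centre line.

Request:
play_rows(rows=[[[0,0,0],[0,0,0],0.4],[[0,0,0],[0,0,0],0.4],[[0,0,0],[0,0,1.5],0.4],[[0,0,0],[0,0,1.5],0.4],[[0,0,0],[0,0,0],1],[[0,0,0],[0,0,0],1],[[0,0,0],[0,0,0],1],[[0,0,0],[0,0,0],1],[[0,0,0],[0,0,0],1],[[0,0,0],[0,0,0],1]])

```text
t: 13.87
tcp_pos: [0.5118, 0.2933, 0.0188]
tool_rot: [0.998, -0.058, -0.0, 0.0]
force: [-0.1, -1.4, -0.3]
finger_gap: 0.402
gripper_force: 45.0
```

Request:
play_rows(rows=[[[0,0,0],[0,0,-5],1],[[0,0,0],[0,0,-12],1],[[0,0,0],[0,0,-20],1],[[0,0,0],[0,0,-25],1],[[0,0,0],[0,0,-25],1],[[0,0,0],[0,0,-25],1],[[0,0,0],[0,0,-15],1],[[0,0,0],[0,0,-5],1],[[0,0,0],[0,0,0],1],[[0,0,0],[0,0,0],1]])

```text
t: 14.7
tcp_pos: [0.5114, 0.2933, 0.1507]
tool_rot: [0.998, -0.058, -0.0, 0.0]
force: [0.6, -0.8, -3.9]
finger_gap: 0.402
gripper_force: 45.6
```

```bash
cat > hb.py <<'E'
from h import *
s=sense();Rt=R.from_quat(s['tool_rot']).as_matrix();t=s['tcp_pos']
print(t,np.degrees(np.arctan2(Rt[1,1],Rt[0,1])),s['force'].round(1),s['finger_gap'])
for n in('wrist','scene','side'):
    c,p,d=snap(n,n+'_hb.png');P=cloud(c,d);H=cv2.cvtColor(p,cv2.COLOR_RGB2HSV);L=(P-t)@Rt*1000
    m=(H[...,1]<90)&(H[...,2]>70)&(d>0)&(np.abs(L[...,0])<65)&(np.abs(L[...,1])<19)&(L[...,2]<30)&(L[...,2]>-25)
    Q=L[m]
    if len(Q)<30: print(n,len(Q));continue
    print(n,len(Q),'x',np.percentile(Q[:,0],[.5,99.5]).round(1),'y',np.percentile(Q[:,1],[1,99]).round(1))
    xs=[];
    for a in range(-60,60,12):
        q=Q[(Q[:,0]>a)&(Q[:,0]<a+12)]
        if len(q)>8: xs.append((a+6,round(float(np.percentile(q[:,2],5)),1)))
    print('  top z(tool) by x',xs)
E
python3 hb.py
```

```text
[0.51140483 0.2933356  0.15065128] -96.69465436772775 [ 0.6 -0.8 -3.9] 0.4019923798225582
wrist 14933 x [-38.3  48.2] y [-17.4  16.4]
  top z(tool) by x [(-42, -15.4), (-30, -16.3), (-18, -16.3), (-6, -16.3), (6, -16.4), (18, -16.3), (30, -16.4), (42, -16.4), (54, -14.8)]
scene 174 x [-48.   49.5] y [-9.3 18.3]
  top z(tool) by x [(-42, -10.3), (6, -17.3), (18, -16.5), (30, -16.5), (42, -17.0), (54, -15.6)]
side 268 x [-50.7  48.9] y [-16.6  18.9]
  top z(tool) by x [(-54, -13.5), (-42, -15.7), (-30, -15.1), (-18, -15.4), (-6, -16.6), (18, -10.9), (30, -15.2), (42, -15.8)]
```

The bush is held level. Carrying it over the block.

Request:
play_rows(rows=[[[0,0,0],[5,12,0],1],[[0,0,0],[9,22,0],1],[[0,0,0],[12,29,0],1],[[0,0,0],[12,29,0],1],[[0,0,0],[12,29,0],1],[[0,0,0],[12,29,0],1],[[0,0,0],[12,29,0],1],[[0,0,0],[12,29,0],1],[[0,0,0],[12,29,0],1],[[0,0,0],[11,27,0],1],[[0,0,0],[8,21,0],1],[[0,0,0],[5,12.5,0],1]])

```text
t: 15.85
tcp_pos: [0.599, -0.02, 0.15]
tool_rot: [0.998, -0.06, -0.0, 0.001]
force: [0.5, 0.3, -4.4]
finger_gap: 0.403
gripper_force: 45.6
```

Request:
play_rows(rows=[[[0,0,3],[0,0,0],1],[[0,0,5],[0,0,0],1],[[0,0,5],[0,0,0],1],[[0,0,3],[0,0,0],1],[[0,0,0],[0,0,15],1],[[0,0,0],[0,0,20],1],[[0,0,0],[0,0,15],1],[[0,0,0],[0,0,8],1],[[0,0,0],[0,0,0],1],[[0,0,0],[0,0,0],1]])

```text
t: 16.68
tcp_pos: [0.5982, -0.0161, 0.0924]
tool_rot: [0.98, -0.197, -0.001, -0.0]
force: [-0.1, -0.5, -2.6]
finger_gap: 0.404
gripper_force: 45.6
```

```bash
python3 hb.py
```

```text
[ 0.59822823 -0.01611451  0.09241836] -112.68973381088011 [-0.1 -0.5 -2.6] 0.4039367494703551
wrist 14638 x [-37.8  47.8] y [-17.7  16.4]
  top z(tool) by x [(-42, -15.5), (-30, -16.4), (-18, -16.3), (-6, -16.4), (6, -16.4), (18, -16.4), (30, -16.4), (42, -16.4), (54, 4.1)]
scene 308 x [-35.2  50.9] y [-16.9  17.5]
  top z(tool) by x [(-18, -19.0), (-6, -19.8), (6, -18.9), (18, -19.2), (30, -19.3), (42, -19.4), (54, -19.0)]
side 357 x [-49.1  50.2] y [-17.1  18.8]
  top z(tool) by x [(-54, -15.3), (-42, -17.7), (-30, -17.1), (-18, -18.0), (-6, -18.2), (18, -12.0), (30, -7.9), (42, -17.1)]
```

Request:
play_rows(rows=[[[0,0,0],[0,0,8],1],[[0,0,0],[0,0,10],1],[[0,0,0],[0,0,8],1],[[0,0,0],[0,0,5],1],[[0,0,0],[0,0,3],1],[[0,0,0],[0,0,1.5],1],[[0,0,0],[0,0,1],1],[[0,0,0],[0,0,1],1],[[0,0,0],[0,0,0],1],[[0,0,0],[0,0,0],1]])

```text
t: 17.67
tcp_pos: [0.5988, -0.0163, 0.0557]
tool_rot: [0.98, -0.197, 0.0, 0.0]
force: [-0.6, -0.2, -4.0]
finger_gap: 0.404
gripper_force: 45.7
```

Request:
play_rows(rows=[[[0,0,0],[0,0,1],1],[[0,0,0],[0,0,1],1],[[0,0,0],[0,0,1],1],[[0,0,0],[0,0,0.5],1],[[0,0,0],[0,0,0],1],[[0,0,0],[0,0,0],1],[[0,0,0],[0,0,0],1]])

```text
t: 18.25
tcp_pos: [0.5986, -0.0162, 0.0519]
tool_rot: [0.98, -0.197, 0.0, -0.0]
force: [1.3, -0.1, -3.7]
finger_gap: 0.403
gripper_force: 45.7
```

Request:
play_rows(rows=[[[0,0,0],[0,0,0.5],1],[[0,0,0],[0,0,0.5],1],[[0,0,0],[0,0,0.5],1],[[0,0,0],[0,0,0],1],[[0,0,0],[0,0,0],1],[[0,0,0],[0,0,0],1]])

```text
t: 18.75
tcp_pos: [0.5987, -0.0166, 0.0512]
tool_rot: [0.98, -0.197, 0.0, 0.0]
force: [-2.7, -2.5, 6.1]
finger_gap: 0.4
gripper_force: 46.6
```

Request:
play_rows(rows=[[[0,0,0],[0,0.3,0.3],1],[[0,0,0],[0,0,0.3],1],[[0,0,0],[0,0,0],1],[[0,0,0],[0,0,0],1],[[0,0,0],[0,0,0],1],[[0,0,0],[0,0,0],1]])

```text
t: 19.25
tcp_pos: [0.5987, -0.0166, 0.0511]
tool_rot: [0.98, -0.197, 0.0, 0.0]
force: [-3.4, -0.4, 8.8]
finger_gap: 0.404
gripper_force: 47.1
```

```bash
python3 hb.py; python3 - <<'E'
from h import *
for i in range(5):
    s=sense();print(s['force'].round(2),s['tcp_pos'].round(4)); snapshot('side')
import numpy as np
a=cv2.imread('pics/scene_hb.png')[155:235,240:330];b=cv2.imread('pics/side_hb.png')[145:225,200:290];w=cv2.imread('pics/wrist_hb.png')[60:300,130:390]
f=cv2.resize
cv2.imwrite('pics/m3.png',np.hstack([np.vstack([f(a,(320,284)),f(b,(320,284))]),f(w,(480,568))]))
E
```

```text
[ 0.59866232 -0.01655733  0.05113009] -112.69473151478172 [-3.4 -0.4  8.8] 0.4044615375226237
wrist 15765 x [-38.6  63.8] y [-17.8  16.9]
  top z(tool) by x [(-42, -15.4), (-30, -16.4), (-18, -16.5), (-6, -16.6), (6, -16.5), (18, -16.4), (30, -16.3), (42, -16.3), (54, 28.3)]
scene 415 x [-47.9  64.4] y [-17.8  18.5]
  top z(tool) by x [(-18, -16.9), (-6, -18.0), (6, -19.4), (18, -18.8), (30, -18.7), (42, -18.3), (54, -16.2)]
side 426 x [-61.7  64.2] y [-17.4  18.9]
  top z(tool) by x [(-54, -13.8), (-42, -16.2), (-30, -16.5), (-18, -16.7), (-6, -16.8), (18, -10.1), (30, -10.4), (42, -15.8), (54, -14.1)]
[-2.53 -0.9   9.45] [ 0.5987 -0.0166  0.0511]
[-3.27 -1.85  8.65] [ 0.5987 -0.0166  0.0511]
[-3.55  0.23  8.72] [ 0.5987 -0.0166  0.0511]
[-3.01 -1.44  8.2 ] [ 0.5987 -0.0166  0.0511]
[-3.72 -1.22  8.56] [ 0.5986 -0.0166  0.0511]
```

View pics/m3.png

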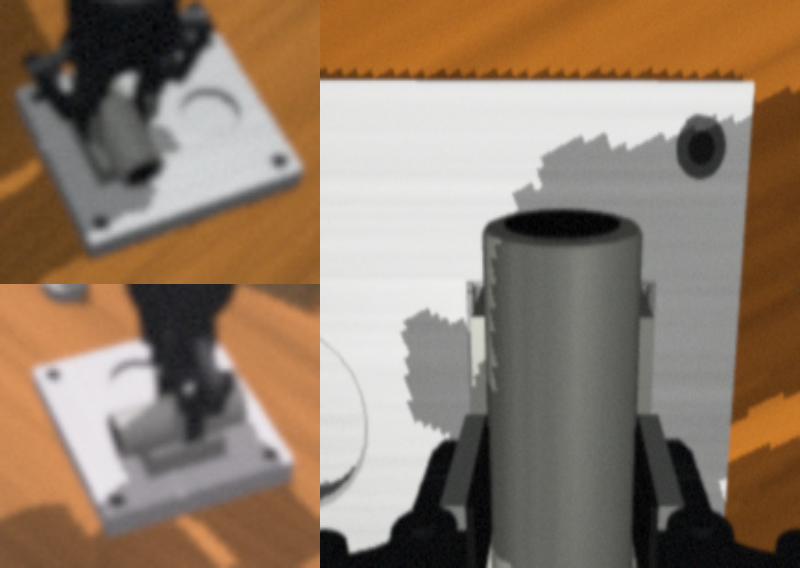

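The bush lies in the V at (562,380) in the crop, with equal shoulders showing on both sides. It is level and at the seated height. Now I'll raise the press to 15 N.

Request:
play_rows(rows=[[[0,0,0],[-0.4,0,0.5],1],[[0,0,0],[0,0,0.4],1],[[0,0,0],[0,0,0.4],1],[[0,0,0],[0,0,0],1],[[0,0,0],[0,0,0],1],[[0,0,0],[0,0,0],1],[[0,0,0],[0,0,0],1]])

```text
t: 20.23
tcp_pos: [0.5987, -0.0165, 0.0511]
tool_rot: [0.98, -0.197, 0.001, 0.0]
force: [-4.2, -1.1, 15.5]
finger_gap: 0.402
gripper_force: 47.8
```

Request:
play_rows(rows=[[[0,0,0],[0,0,0],1],[[0,0,0],[0,0,0],1],[[0,0,0],[0,0,0],1],[[0,0,0],[0,0,0],1],[[0,0,0],[0,0,0],1],[[0,0,0],[0,0,0],1],[[0,0,0],[0,0,0],1],[[0,0,0],[0,0,0],1]])

```text
t: 20.9
tcp_pos: [0.5987, -0.0165, 0.0511]
tool_rot: [0.98, -0.197, 0.001, 0.0]
force: [-4.5, -1.0, 15.9]
finger_gap: 0.404
gripper_force: 47.8
```

```bash
python3 - <<'E'
from h import *
F=[]
for i in range(6):
    s=sense();F.append(s['force']);c,p,d=snap('wrist','w_end.png')
print(np.mean(F,0),s['tcp_pos'])
P=cloud(c,d);Rt=R.from_quat(s['tool_rot']).as_matrix();L=(P-s['tcp_pos'])@Rt*1000
H=cv2.cvtColor(p,cv2.COLOR_RGB2HSV);y=np.abs(L[...,1])
m=(H[...,1]<90)&(y>18)&(y<23)&(P[...,2]>.034)&(P[...,2]<.046)&(L[...,0]>12)&(L[...,0]<45)
Q=L[m]
for g in(1,-1):
    q=Q[Q[:,1]*g>0];print('shoulder',g,len(q),'z',np.median(s['tcp_pos'][2]*1000-q[:,2]).round(1),'far x',np.percentile(q[:,0],99).round(1))
m=(H[...,1]<90)&(y<15)&(L[...,2]<0)&(L[...,2]>-20);print('bush far x',np.percentile(L[m][:,0],99.7).round(1))
E
```

```text
[-4.67717088 -1.37279614 15.62575859] [ 0.59866613 -0.01654224  0.05106892]
shoulder 1 265 z 39.5 far x 27.8
shoulder -1 218 z 39.3 far x 27.8
bush far x 48.5
```

```bash
python3 -c "
from station import *
print(sign_off())"
```

```text
the job is handed in; nothing more can be done
None
```

The V-block is fully home in the rectangular pocket, and the bush lies along the V about 0.7 mm off its middle; I handed in at about 21 s with the gripper still holding it down at a steady 15.6 N, and the bolt, nut and jar were not touched.

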